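# Open the childproof bottle of jar steriliser

## Robot

A 7-joint arm with a two-finger parallel gripper is mounted at the origin on a cart in front of the work surface, level with it; the furniture and walls round the work are solid. World frame = base frame: x ahead of the robot, y to its left, z up, the work surface at z = 0. Lengths are in mm, angles in rad, forces in N, time in s.
With the tool pointing down it reaches from about 400 to 875 mm from the base axis. Payload 4.4 kg.
Tool frame: the origin (TCP) lies on the centre line of the jaws, within the pads' length; the fingertips stand 11 mm ahead of it and the grasp point (between the pads) lies 8 mm behind it (ctrl.tips_ahead is the distance from the TCP to the fingertips, in mm); z points along the fingers, y is the line along which they close (so a half turn about z gives the same grasp; the last joint's range is limited). The gripper opens to 85 mm and grips with 20 to 120 N. Pads are 22 mm wide; open, the fingers measure 114 mm over their backs; the gripper's body (76 mm by 85 mm) begins 54 mm behind the grasp point. The pads swing forward as they close: fully open they stand 13 mm farther back than shut.
Start: joints at [-1.234, 0.628, 0.038, 1.517, -0.027, 0.996, -0.02], TCP at [254.776, 598.002, 242.313] pointing down, gripper open.
Joint ranges: [-3.06, 3.06], [-0.37, 2.12], [-1.25, 1.32], [0.18, 2.47], [-1.1, 4.24], [0.23, 1.98], [-2.94, 2.94]. Speed limits (rad/s): [2.57, 2.57, 3.14, 3.14, 3.14, 3.14, 3.14].

## Interface

Orientations are given as [roll, pitch, yaw] about the fixed x, y, z axes, in that order (R = Rz(yaw) Ry(pitch) Rx(roll)).
In Python, from cell import ctrl, eyes, job gives the robot as it stands. The module is installed in compiled form; this text tells all that it offers.
- The arm moves only by the tool carry_out, never from a script. Its argument "moves" is a list of rows, each an object of numbers: "tx", "ty", "tz": the shift along the tool's x, y, z as a fraction of full scale; "twist": the turn about the tool's z as a fraction of full scale; "fingers": the opening, from 0 (shut) to 1 (fully open). In form: [{"tx": .., "ty": .., "tz": .., "twist": .., "fingers": ..}, ...]. A call has 1 to 12 rows; each row shifts and turns the commanded pose from where the row before left it, along the tool's axes as they then stand; what a row does not reach is not made up. Full scale, the value 1, is 0.3 m for a shift and pi rad for a turn. A row lasts 1/8 s, in which the tool goes at most 62.5 mm and 10.7 degrees, less where a joint would pass 70% of its speed; a pose out of reach is approached as far as the arm can. A call with a number of a shift or a turn outside -1 to 1 is refused whole. A call with a gripper value outside its range is refused whole. The fingers move at their own pace and stop on an object; the grip force is fixed at half the most. Time passes only in rows, so rows that do not move let the fingers close. It gives the time, the measured TCP pose, the force, the opening and the grip force at its end, in the units of the state.
- ctrl.read_state(): the state, without advancing time (a new reading comes with each control period).
- eyes.get_image(name): name is "side" or "top" or "wrist"; returns a dict with "color" (420x560x3 uint8, blue, green, red), "fovy" (degrees; the focal length in pixels is half the picture's height over the tangent of half this angle, whatever the lens; pixels are square), "cx", "cy" (the principal point, pixels), "world_from_camera" (4x4, takes a point from camera to world coordinates). Camera axes: x right, y up, looking along -z (the intrinsics and any distortion apply to the point x, -y, -z); pixel columns grow to the right and rows downward; lengths in mm; the calibration is good to about 2 mm. A picture is of the moment at which its call begins. There is no depth.
- job.finish_job(): hands the job in; it is judged then, once.
The state is a dict: "clock": time; "qpos": joint angles; "qd": joint speeds; "tau": joint torques, N m; "eef_pos": TCP position; "tool_rot": TCP orientation; "force": force on the tool from outside, world axes, zero at the start; "torque": the same for the moment, N m; "width": finger opening in mm; "gripper_force": force on a finger pad.
Only numpy, scipy, OpenCV 4.12 (cv2) and the standard library are available. Lean on these libraries where they do the work, as an engineer would, in place of code of your own. Each camera call takes 0.05 s, during which the arm holds its last target. There are 200 camera calls.

## Task

Open the bottle of jar steriliser: pull the frosted measuring cup straight up off its cap and stand it mouth down in the middle of the iron trivet, then press the red childproof cap down, twist it anticlockwise until it comes free and lift it off. Finish still holding the cap level, about 5 cm straight above the open neck. Keep the bottle standing where it is and leave the jars and the jar lid behind alone.

Things in the scene. Friction and masses are not known exactly. Their poses are not given: they have to be found in the camera images.
- jug: loose round cream plastic bottle with a plain green label and yellow band, full, about 1.5 kg, 120 mm across; origin at the centre of its underside, z up its axis. Straight sides to 112 mm, sloping shoulder, flange 55 mm across with top at 152 mm, collar 42 mm across to 162 mm, then the neck. Loop handle out to 90 mm from the axis on the +y side, below 118 mm
- cap: red ribbed push-and-turn cap with arrows on top, 36 g, 44 mm across, 32 mm high; origin at the centre of its open underside, z up. Locked on, its origin lies on the bottle's axis 168 mm above the bottle's underside. A sprung liner holds it up in notches: it starts to go down at 5 N, the notches are clear 2.5 mm down (about 9 N), it bottoms 4.5 mm down (about 12 N)
- measuring_cup: frosted measuring cup with dark marks, 30 g, pushed mouth down over the cap; 53 mm across (54 at the rim), 52 mm high, walls 2 mm; origin at the centre of its mouth (lower rim), z up to the closed end. On the bottle its origin lies on the axis 152 mm above the bottle's underside. Spring catches hold it: a straight pull of 3 to 6 N over the first 4 mm frees it; clear of the cap after 48 mm
- trivet: loose black cast-iron trivet, wheel-shaped, 130 x 144 mm, 0.5 kg, on the table; origin at the centre of its underside, z up; its flat openwork top is 19 to 20 mm above the table, so the cup's mouth rests about 20 mm above the trivet's origin
- open_jar: bystander: open clear glass jar without lid, 66 mm across, 148 mm high, at the back of the table; origin at the centre of its underside
- low_jar: bystander: low clear glass jar with grey lid, 68 mm across, 120 mm high, at the back; origin at the centre of its underside
- tall_jar: bystander: tall clear glass jar with dark lid, 66 mm across, 173 mm high, at the back; origin at the centre of its underside
- jar_lid: bystander: loose zinc jar lid lying on the table at the back, 63 mm across, 15 mm high; origin at the centre of its underside
- neck_rim (a point): centre of the bottle's mouth, on its axis 188 mm above its underside (inside the cap at first). Neck 28 mm across, with three hooked lugs (36 mm across) under which the cap's tabs lock. Sideways play of cap on neck about 1 mm
- cap_top (a point): centre of the cap's top, 32 mm above its underside. Held down, the cap turns anticlockwise seen from above (0.1 to 0.2 N m); between about 49 and 81 degrees of turn (best 65) it is free and lifts straight off; at 81 it meets a stop. Unpressed it neither turns nor lifts; clockwise is blocked. Grip it across any diameter
Mind the look-alikes: they are no part of the job. What is shaped like the measuring_cup but purple or yellow is not meant.

How it is judged (in metres and radians):
On the way, in this order (a step that is already met when the one before it is completed fails the run):
1. the measuring cup is pulled clear above the cap, which stays locked on the bottle (z of measuring_cup in the frame of jug above 0.2 m and contact force between measuring_cup and jug below 0.1 N and z of cap in the frame of jug below 0.17 m and angle between the x axis of cap and the x axis of jug, either way round below 0.2 rad), for 0.1 s.
2. the measuring cup stands mouth down on the trivet, let go, with the cap still locked on (horizontal distance between measuring_cup and trivet below 0.04 m and z of measuring_cup in the frame of trivet between 0.014 and 0.026 m and angle between measuring_cup's own z axis and vertical below 0.12 rad and linear speed of measuring_cup below 0.02 m/s and contact force between the fingers and measuring_cup below 0.1 N and z of cap in the frame of jug below 0.17 m and angle between the x axis of cap and the x axis of jug, either way round below 0.2 rad), for 0.2 s.
3. the cap is held pressed down while it is being twisted (z of cap in the frame of jug below 0.1662 m and angle between the x axis of cap and the x axis of jug, either way round above 0.3 rad), for 0.05 s.
At the end, for the whole second after the job is handed in: cap still gripped, carried by nothing else, level within 11 degrees, underside 17 to 112 mm above the rim, within 35 mm of the bottle's axis; bottle upright, within 50 mm of its start; measuring cup mouth down on the trivet within 40 mm of its middle, let go; all at rest (z of cap in the frame of jug between 0.205 and 0.3 m and horizontal distance between cap and jug below 0.035 m and angle between cap's own z axis and vertical below 0.2 rad and linear speed of cap below 0.03 m/s and contact force between the fingers and cap above 1 N and contact force between cap and jug below 0.05 N and distance of jug from where it was at the start of the episode below 0.05 m and angle between jug's own z axis and vertical below 0.05 rad and linear speed of each of jug, measuring_cup below 0.02 m/s and horizontal distance between measuring_cup and trivet below 0.04 m and z of measuring_cup in the frame of trivet between 0.014 and 0.026 m and angle between measuring_cup's own z axis and vertical below 0.12 rad and contact force between the arm and measuring_cup below 0.1 N); the arm keeps its last pose, push and grip.
It fails at once if the bottle is dragged more than 60 mm, lifted off the table or tipped more than 17 degrees (distance of jug from where it was at the start of the episode above 0.06 m or height (world z) of jug above 0.02 m or angle between jug's own z axis and vertical above 0.3 rad).
It fails at once if a jar or the jar lid at the back is pushed more than 30 mm away (distance of any of open_jar, low_jar, tall_jar, jar_lid from where it was at the start of the episode above 0.03 m).
It also fails if it takes over 56 s, if anything falls off the work surface, if the arm or the gripper's body presses on something with over 40 N, if the wrist force passes 120 N, or if a joint passes its speed limit or range.

## Working session

There is one attempt and no reset: what is moved stays moved. The work goes in short steps, Python scripts to look and compute and a tool call to move; the robot and the scene stay as the last step left them, time stands still between calls to the robot, and variables do not carry over. Pictures are saved under pics/ and viewed, at most 10 in all, crops included, and the job is handed in when it is done.

Besides the shell and the picture viewer there is one more tool, called as name([rows], argument=value, ...), one row to a line, values as JSON. carry_out: Moves the arm, as the interface text tells. Its arguments: {"type":"object","properties":{"moves":{"type":"array","items":{"type":"object","properties":{"tx":{"type":"number","minimum":-1,"maximum":1},"ty":{"type":"number","minimum":-1,"maximum":1},"tz":{"type":"number","minimum":-1,"maximum":1},"twist":{"type":"number","minimum":-1,"maximum":1},"fingers":{"type":"number"}}}}},"required":["moves"]}

```bash
mkdir -p pics; python3 - <<'E'
from cell import ctrl,eyes,job
import cv2,numpy as np
s=ctrl.read_state(); print({k:np.round(v,3) for k,v in s.items()}, ctrl.tips_ahead)
for n in("side","top","wrist"):
    d=eyes.get_image(n); cv2.imwrite(f"pics/{n}0.png",d["color"]); print(n,d["fovy"],d["cx"],d["cy"],np.round(d["world_from_camera"],3).tolist(),[k for k in d])
a=np.hstack([cv2.imread("pics/side0.png"),cv2.imread("pics/top0.png")])
E
```

```text
{'clock': np.float64(0.0), 'qpos': array([-1.234,  0.629,  0.038,  1.518, -0.027,  0.996, -0.02 ]), 'qd': array([-0.   ,  0.001, -0.   , -0.001,  0.001, -0.001,  0.002]), 'tau': array([-0.0000e+00, -5.6340e+01,  1.2270e+00, -1.9344e+01,  1.1000e-02,
        1.1000e-02,  0.0000e+00]), 'eef_pos': array([254.527, 597.429, 241.369]), 'tool_rot': array([-3.14 ,  0.   ,  2.739]), 'force': array([-0.49 , -0.137,  0.418]), 'torque': array([-0.004,  0.029,  0.045]), 'gripper_force': np.float64(0.0), 'width': np.float64(85.484)} 11.0
side 44.91270094075746 283.4620938764828 205.19104992895092 [[-0.999, 0.033, -0.018, 503.454], [-0.034, -0.621, 0.783, 989.384], [0.014, 0.783, 0.622, 898.447], [0.0, 0.0, 0.0, 1.0]] ['color', 'fovy', 'cx', 'cy', 'world_from_camera']
top 43.81782692208961 281.6905015702758 218.79530339792984 [[0.02, 0.978, -0.209, 297.91], [-1.0, 0.02, 0.001, 53.18], [0.005, 0.209, 0.978, 1244.811], [0.0, 0.0, 0.0, 1.0]] ['color', 'fovy', 'cx', 'cy', 'world_from_camera']
wrist 62.608583584978255 280.58387708569387 210.86074933724487 [[0.392, -0.883, -0.259, 189.155], [0.92, 0.376, 0.112, 624.354], [-0.002, -0.282, 0.959, 371.877], [0.0, 0.0, 0.0, 1.0]] ['color', 'fovy', 'cx', 'cy', 'world_from_camera']
```

View pics/side0.png

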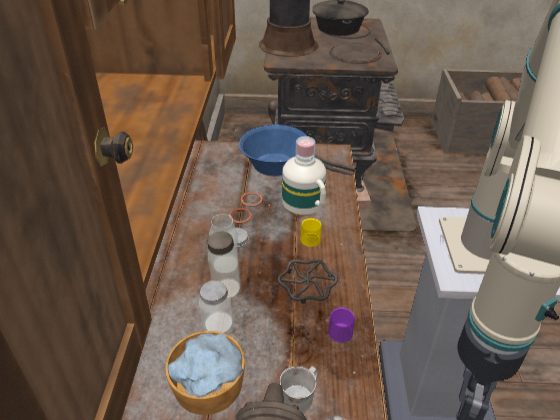

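View pics/top0.png

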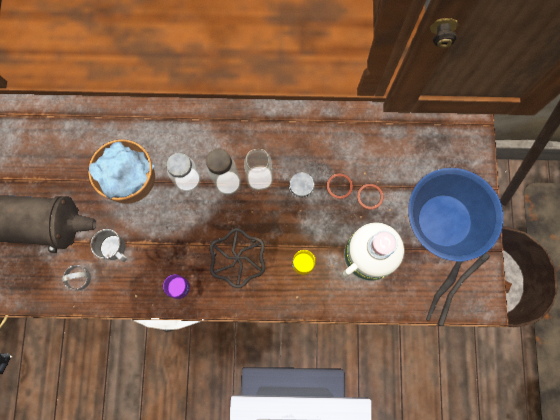

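The side view shows the frosted cup over the red cap at about (305,147), the trivet at (308,281) and the handle at (321,193), toward the camera. In the top view the cup end is at about (383,243) and the trivet at (237,257). The purple and yellow cups are the look-alikes.

```bash
cat > h.py <<'E'
from cell import ctrl,eyes,job
import cv2,numpy as np
from scipy.spatial.transform import Rotation as R
def ray(d,u,v):
    f=210/np.tan(np.radians(d["fovy"]/2)); M=np.array(d["world_from_camera"])
    r=M[:3,:3]@np.array([(u-d["cx"])/f,-(v-d["cy"])/f,-1]); return M[:3,3],r
def atz(d,u,v,z):
    o,r=ray(d,u,v); return o+r*(z-o[2])/r[2]
def proj(d,p):
    f=210/np.tan(np.radians(d["fovy"]/2)); M=np.array(d["world_from_camera"])
    c=M[:3,:3].T@(np.array(p)-M[:3,3]); return d["cx"]+f*c[0]/-c[2], d["cy"]-f*c[1]/-c[2]
def to(p,yaw=None):
    "shift to p in tool axes, as fraction of full scale; turn too"
    s=ctrl.read_state(); r=R.from_euler('xyz',s["tool_rot"])
    print("pos",np.round(s["eef_pos"],1),"rot",np.round(s["tool_rot"],3),"q",np.round(s["qpos"],2),"F",np.round(s["force"],1),"w",round(float(s["width"]),1),"t",s["clock"])
    print("shift",np.round(r.inv().apply(np.array(p)-s["eef_pos"])/300,4))
    if yaw is not None: print("twist",np.round(-((yaw-s["tool_rot"][2]+np.pi)%(2*np.pi)-np.pi)/np.pi,4))
E
python3 - <<'E'
from h import *
t=eyes.get_image("top"); s=eyes.get_image("side")
print("cup top/side", atz(t,383,243,204),atz(s,306,142,204))
print("trivet",atz(t,237,257,20),atz(s,308,281,20))
print("yellow",atz(t,303,261,25))
g=[]
for n,d,(x0,y0,x1,y1) in(("t",t,(330,215,420,290)),("s",s,(275,130,335,220))):
    g.append(cv2.resize(d["color"][y0:y1,x0:x1],(400,int(400*(y1-y0)/(x1-x0))),interpolation=cv2.INTER_CUBIC))
h=max(i.shape[0] for i in g); g=[cv2.copyMakeBorder(i,0,h-i.shape[0],0,0,0) for i in g]
o=np.hstack(g); cv2.imwrite("pics/z1.png",o[:600]); print(o.shape)
E
```

```text
cup top/side [ 474.72138691 -153.57564669  204.        ] [ 474.03850738 -152.26210988  204.        ]
trivet [465.45725418 155.53078993  20.        ] [461.74212095 166.25502242  20.        ]
yellow [ 4.58456180e+02 -1.65300758e-01  2.50000000e+01]
(600, 800, 3)
```

View pics/z1.png

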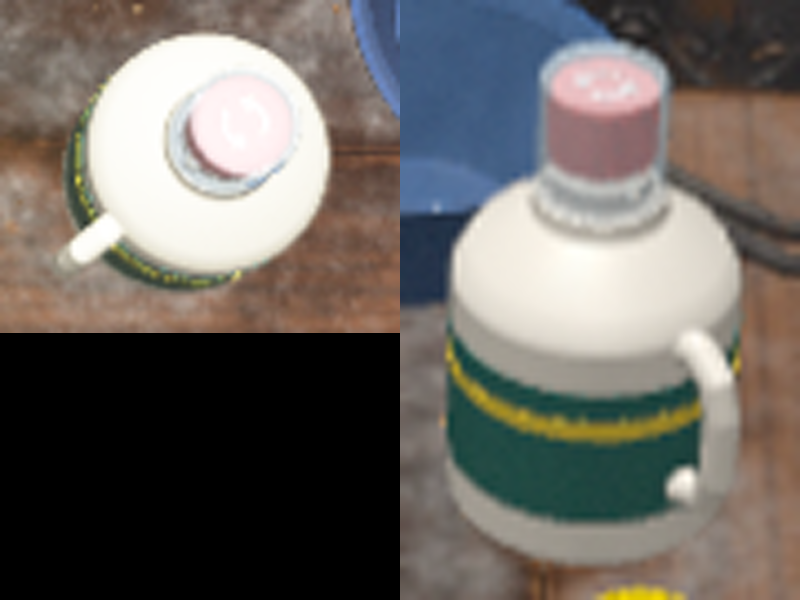

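The crops show the cap top centre at about (384.5,242.7) in the top view and (306.1,142.7) in the side view. The handle points toward -x/+y.

```bash
python3 - <<'E'
from h import *
t=eyes.get_image("top"); s=eyes.get_image("side")
print(atz(t,384.5,242.7,200),atz(s,306.1,142.7,200))
# cup's closed end shoulder-to-shoulder (top), z 204
print(atz(t,330+240/4.444,215+120/4.444,204),atz(s,275+204/6.667,130+75/6.667,204))
for n,d,b in(("t",t,(205,224,268,292)),("s",s,(274,256,342,306))):
    I=cv2.cvtColor(d["color"],cv2.COLOR_BGR2GRAY); x0,y0,x1,y1=b
    m=(I[y0:y1,x0:x1]<45).astype(np.uint8)
    k,l,st,_=cv2.connectedComponentsWithStats(m,connectivity=8); i=1+np.argmax(st[1:,4]); v,u=np.nonzero(l==i)
    P=np.array([atz(d,a+x0,c+y0,15)[:2] for a,c in zip(u,v)],np.float32)
    print(n,st[i],cv2.minAreaRect(P),cv2.minEnclosingCircle(P))
to([474,-153,300],0)
E
```

```text
[ 476.07959633 -157.42852884  200.        ] [ 473.60834886 -155.35635371  200.        ]
[ 476.80532707 -155.65258495  204.        ] [ 475.08681711 -155.9450422   204.        ]
t [18  1  3  5  5] ((537.9373779296875, 189.82359313964844), (1.3520039319992065, 10.714496612548828), 58.902896881103516) ((537.937744140625, 189.82431030273438), 5.399727821350098)
s [27 43  5  4 16] ((473.007080078125, 221.88612365722656), (9.434711456298828, 8.828326225280762), 2.678318500518799) ((473.00714111328125, 221.88612365722656), 6.4606170654296875)
pos [254.7 597.9 242.1] rot [-3.141 -0.     2.739] q [-1.23  0.63  0.04  1.52 -0.03  1.   -0.02] F [-0.6  0.1  0.1] w 85.0 t 0.35
shift [-1.6536 -2.0161 -0.1923]
twist 0.8718
```

```bash
cat >> h.py <<'E'
def leg(a,b,yaw,n):
    r=R.from_euler('xyz',[np.pi,0,yaw]); print(n,"x",np.round(r.inv().apply(np.array(b,float)-a)/300/n,3))
E
python3 - <<'E'
from h import *
a=[255,598,242];b=[470,260,300];c=[475,-156,300]
leg(a,b,2.739,8);leg(b,c,2.739,8)
E
```

```text
8 x [-0.138 -0.094 -0.024]
8 x [-0.07  -0.159 -0.   ]
```

carry_out([
  {"tx":-0.138,"ty":-0.094,"tz":-0.024,"fingers":1},
  {"tx":-0.138,"ty":-0.094,"tz":-0.024,"fingers":1},
  {"tx":-0.138,"ty":-0.094,"tz":-0.024,"fingers":1},
  {"tx":-0.138,"ty":-0.094,"tz":-0.024,"fingers":1},
  {"tx":-0.138,"ty":-0.094,"tz":-0.024,"fingers":1},
  {"tx":-0.138,"ty":-0.094,"tz":-0.024,"fingers":1},
  {"tx":-0.138,"ty":-0.094,"tz":-0.024,"fingers":1},
  {"tx":-0.138,"ty":-0.094,"tz":-0.024,"fingers":1},
  {"fingers":1},
  {"fingers":1},
])

```text
validation failed for argument at $.mo...
```

carry_out([
  {"tx":-0.138,"ty":-0.094,"tz":-0.024,"twist":0.0,"fingers":1.0},
  {"tx":-0.138,"ty":-0.094,"tz":-0.024,"twist":0.0,"fingers":1.0},
  {"tx":-0.138,"ty":-0.094,"tz":-0.024,"twist":0.0,"fingers":1.0},
  {"tx":-0.138,"ty":-0.094,"tz":-0.024,"twist":0.0,"fingers":1.0},
  {"tx":-0.138,"ty":-0.094,"tz":-0.024,"twist":0.0,"fingers":1.0},
  {"tx":-0.138,"ty":-0.094,"tz":-0.024,"twist":0.0,"fingers":1.0},
  {"tx":-0.138,"ty":-0.094,"tz":-0.024,"twist":0.0,"fingers":1.0},
  {"tx":-0.138,"ty":-0.094,"tz":-0.024,"twist":0.0,"fingers":1.0},
])

```text
clock: 1.35
eef_pos: [471.8, 259.2, 300.4]
tool_rot: [3.141, 0.0, 2.739]
force: [0.5, 0.6, 0.4]
width: 85.1
gripper_force: 0.0
```

carry_out([
  {"tx":-0.07,"ty":-0.159,"tz":0.0,"twist":0.0,"fingers":1.0},
  {"tx":-0.07,"ty":-0.159,"tz":0.0,"twist":0.0,"fingers":1.0},
  {"tx":-0.07,"ty":-0.159,"tz":0.0,"twist":0.0,"fingers":1.0},
  {"tx":-0.07,"ty":-0.159,"tz":0.0,"twist":0.0,"fingers":1.0},
  {"tx":-0.07,"ty":-0.159,"tz":0.0,"twist":0.0,"fingers":1.0},
  {"tx":-0.07,"ty":-0.159,"tz":0.0,"twist":0.0,"fingers":1.0},
  {"tx":-0.07,"ty":-0.159,"tz":0.0,"twist":0.0,"fingers":1.0},
  {"tx":-0.07,"ty":-0.159,"tz":0.0,"twist":0.0,"fingers":1.0},
  {"tx":0.0,"ty":0.0,"tz":0.0,"twist":0.0,"fingers":1.0},
])

```text
clock: 2.48
eef_pos: [475.3, -161.3, 300.1]
tool_rot: [-3.139, 0.001, 2.73]
force: [0.7, 0.1, 0.2]
width: 85.3
gripper_force: 0.0
```

```bash
python3 - <<'E'
from h import *
d=eyes.get_image("wrist"); to([475,-156,172])
print("pred cap top",proj(d,[475,-156,200]),"cup top",proj(d,[475,-156,204]), "tcp axis at 200",proj(d,list(ctrl.read_state()["eef_pos"][:2])+[200]))
cv2.imwrite("pics/w1.png",d["color"])
E
```

```text
pos [ 475.6 -158.2  299.9] rot [-3.141  0.     2.734] q [ 0.12  0.35  0.2   1.85 -0.08  0.95  1.52] F [-0.4  0.7  0. ] w 85.5 t 2.525
shift [0.0047 0.006  0.4264]
pred cap top (np.float64(289.4193615549019), np.float64(211.51519349281807)) cup top (np.float64(289.5490392550536), np.float64(213.17992653172175)) tcp axis at 200 (np.float64(286.90202540074336), np.float64(213.42677134306487))
```

View pics/w1.png

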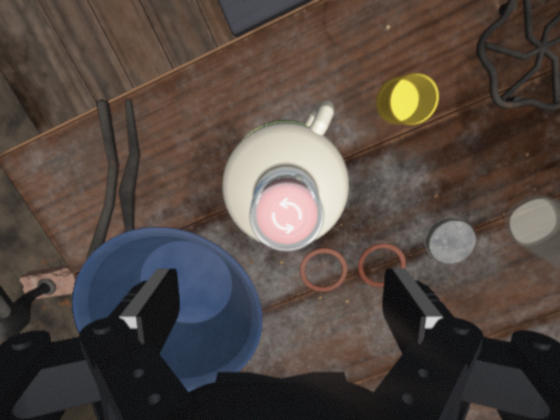

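The wrist view shows the cap arrows at (287,213), right on the predicted tool axis (287,213). The tool is centred, so I'll descend and grip the cup.

carry_out([
  {"tx":0.0,"ty":0.0,"tz":0.13,"twist":0.0,"fingers":1.0},
  {"tx":0.0,"ty":0.0,"tz":0.13,"twist":0.0,"fingers":1.0},
  {"tx":0.0,"ty":0.0,"tz":0.1,"twist":0.0,"fingers":1.0},
  {"tx":0.0,"ty":0.0,"tz":0.06,"twist":0.0,"fingers":1.0},
  {"tx":0.0,"ty":0.0,"tz":0.0,"twist":0.0,"fingers":1.0},
  {"tx":0.0,"ty":0.0,"tz":0.0,"twist":0.0,"fingers":0.5},
  {"tx":0.0,"ty":0.0,"tz":0.0,"twist":0.0,"fingers":0.5},
  {"tx":0.0,"ty":0.0,"tz":0.0,"twist":0.0,"fingers":0.5},
  {"tx":0.0,"ty":0.0,"tz":0.0,"twist":0.0,"fingers":0.5},
])

```text
clock: 3.65
eef_pos: [476.7, -156.4, 175.3]
tool_rot: [3.141, 0.002, 2.739]
force: [-1.2, -0.1, 5.8]
width: 52.0
gripper_force: 62.0
```

carry_out([
  {"tx":0.0,"ty":0.0,"tz":-0.01,"twist":0.0,"fingers":0.4},
  {"tx":0.0,"ty":0.0,"tz":-0.01,"twist":0.0,"fingers":0.4},
  {"tx":0.0,"ty":0.0,"tz":-0.02,"twist":0.0,"fingers":0.4},
  {"tx":0.0,"ty":0.0,"tz":-0.04,"twist":0.0,"fingers":0.4},
  {"tx":0.0,"ty":0.0,"tz":-0.06,"twist":0.0,"fingers":0.4},
  {"tx":0.0,"ty":0.0,"tz":-0.1,"twist":0.0,"fingers":0.4},
  {"tx":0.0,"ty":0.0,"tz":-0.1,"twist":0.0,"fingers":0.4},
  {"tx":0.0,"ty":0.0,"tz":0.0,"twist":0.0,"fingers":0.4},
  {"tx":0.0,"ty":0.0,"tz":0.0,"twist":0.0,"fingers":0.4},
])

```text
clock: 4.78
eef_pos: [475.8, -156.1, 276.0]
tool_rot: [3.141, 0.0, 2.739]
force: [-0.2, 0.8, -0.7]
width: 52.3
gripper_force: 69.0
```

```bash
python3 - <<'E'
from h import *
t=eyes.get_image("top"); s=eyes.get_image("side")
to([463,161,270])
leg([475,-157,277],[463,161,277],2.739,6)
w=s["color"][90:315,260:360]; a=t["color"][210:290,200:420]
cv2.imwrite("pics/c2.png",np.hstack([cv2.resize(w,(266,600)),cv2.copyMakeBorder(cv2.resize(a,(530,193)),0,407,0,0,0)]))
E
```

```text
pos [ 475.4 -156.   275.2] rot [-3.141e+00 -2.000e-03  2.739e+00] q [ 0.12  0.38  0.2   1.89 -0.09  0.89  1.53] F [-0.8 -0.5 -0.7] w 52.2 t 4.875
shift [0.4521 0.956  0.0179]
6 x [0.075 0.16  0.   ]
```

View pics/c2.png

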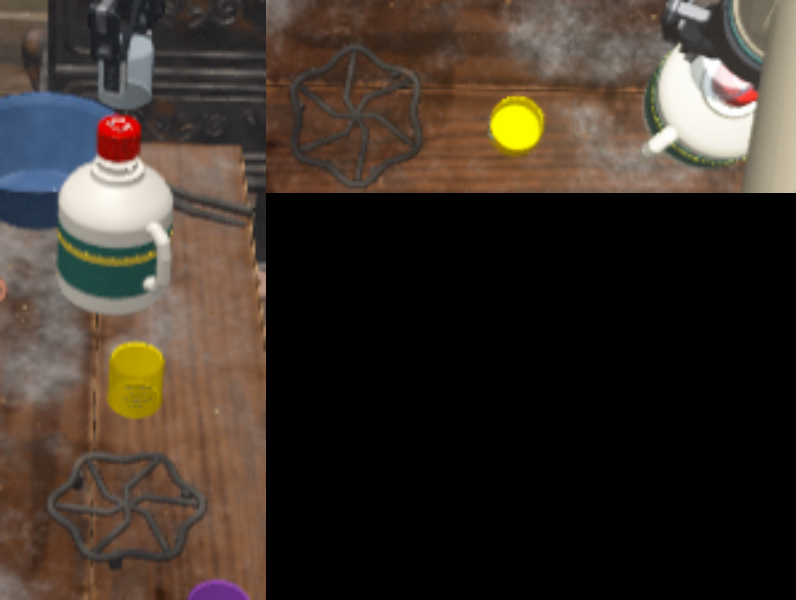

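The side view shows the cup hanging clear in the gripper and the red cap still on. The trivet hub is at about (307,280) in the side view and (237,259) in the top view, which gives (461,159). I'll carry the cup there.

carry_out([
  {"tx":0.075,"ty":0.159,"tz":0.0,"twist":0.0,"fingers":0.4},
  {"tx":0.075,"ty":0.159,"tz":0.0,"twist":0.0,"fingers":0.4},
  {"tx":0.075,"ty":0.159,"tz":0.0,"twist":0.0,"fingers":0.4},
  {"tx":0.075,"ty":0.159,"tz":0.0,"twist":0.0,"fingers":0.4},
  {"tx":0.075,"ty":0.159,"tz":0.0,"twist":0.0,"fingers":0.4},
  {"tx":0.075,"ty":0.159,"tz":0.0,"twist":0.0,"fingers":0.4},
  {"tx":0.0,"ty":0.0,"tz":0.15,"twist":0.0,"fingers":0.4},
  {"tx":0.0,"ty":0.0,"tz":0.2,"twist":0.0,"fingers":0.4},
  {"tx":0.0,"ty":0.0,"tz":0.2,"twist":0.0,"fingers":0.4},
  {"tx":0.0,"ty":0.0,"tz":0.1,"twist":0.0,"fingers":0.4},
  {"tx":0.0,"ty":0.0,"tz":0.05,"twist":0.0,"fingers":0.4},
  {"tx":0.0,"ty":0.0,"tz":0.0,"twist":0.0,"fingers":0.4},
])

```text
clock: 6.38
eef_pos: [463.6, 159.7, 65.2]
tool_rot: [-3.14, -0.001, 2.739]
force: [0.1, -0.2, 0.0]
width: 52.3
gripper_force: 69.0
```

```bash
python3 - <<'E'
from h import *
t=eyes.get_image("wrist"); s=eyes.get_image("side"); to([461,159,43])
cv2.imwrite("pics/c3.png",np.hstack([cv2.resize(s["color"][220:320,255:365],(400,364)),cv2.resize(t["color"],(400,364))]))
E
```

```text
pos [464.7 160.1  66.7] rot [3.141e+00 1.000e-03 2.739e+00] q [-0.43  0.7   0.06  2.1  -0.11  0.35  0.89] F [ 0.6 -0.4 -0.2] w 51.8 t 6.475
shift [ 0.0099 -0.0083  0.079 ]
```

View pics/c3.png

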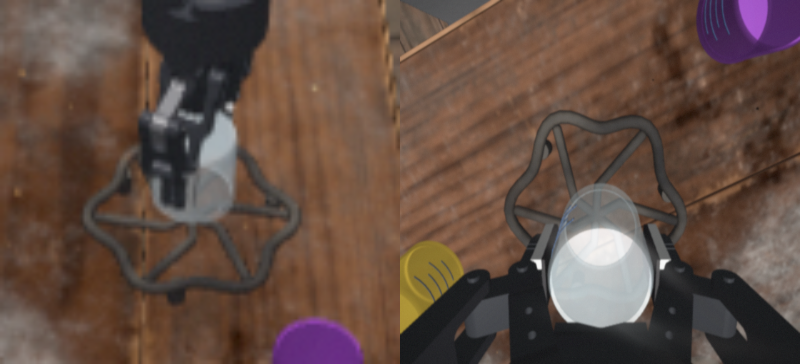

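The cup hangs upright over the trivet hub, which shows at about (193,225) in the side crop and through the cup in the wrist view. Lowering gently.

carry_out([
  {"tx":0.0,"ty":0.0,"tz":0.04,"twist":0.0,"fingers":0.4},
  {"tx":0.0,"ty":0.0,"tz":0.02,"twist":0.0,"fingers":0.4},
  {"tx":0.0,"ty":0.0,"tz":0.008,"twist":0.0,"fingers":0.4},
  {"tx":0.0,"ty":0.0,"tz":0.004,"twist":0.0,"fingers":0.4},
  {"tx":0.0,"ty":0.0,"tz":0.0,"twist":0.0,"fingers":0.4},
])

```text
clock: 7.1
eef_pos: [464.0, 159.9, 44.3]
tool_rot: [3.142, 0.0, 2.739]
force: [-0.1, 0.3, -0.6]
width: 51.9
gripper_force: 69.0
```

carry_out([
  {"tx":0.0,"ty":0.0,"tz":0.004,"twist":0.0,"fingers":0.4},
  {"tx":0.0,"ty":0.0,"tz":0.003,"twist":0.0,"fingers":0.4},
  {"tx":0.0,"ty":0.0,"tz":0.0,"twist":0.0,"fingers":0.4},
])

```text
clock: 7.48
eef_pos: [464.1, 160.0, 42.7]
tool_rot: [3.141, 0.0, 2.739]
force: [-0.5, -0.0, 5.0]
width: 52.4
gripper_force: 69.6
```

carry_out([
  {"tx":0.0,"ty":0.0,"tz":0.0,"twist":0.0,"fingers":1.0},
  {"tx":0.0,"ty":0.0,"tz":0.0,"twist":0.0,"fingers":1.0},
  {"tx":0.0,"ty":0.0,"tz":0.0,"twist":0.0,"fingers":1.0},
  {"tx":0.0,"ty":0.0,"tz":0.0,"twist":0.0,"fingers":1.0},
  {"tx":0.0,"ty":0.0,"tz":-0.08,"twist":0.0,"fingers":1.0},
  {"tx":0.0,"ty":0.0,"tz":-0.18,"twist":0.0,"fingers":1.0},
  {"tx":0.0,"ty":0.0,"tz":-0.2,"twist":0.0,"fingers":1.0},
  {"tx":0.0,"ty":0.0,"tz":-0.2,"twist":0.0,"fingers":1.0},
  {"tx":0.0,"ty":0.0,"tz":-0.18,"twist":0.0,"fingers":1.0},
])

```text
clock: 8.6
eef_pos: [463.8, 159.8, 296.6]
tool_rot: [3.141, 0.001, 2.739]
force: [0.8, 0.3, -0.3]
width: 85.6
gripper_force: 0.0
```

carry_out([
  {"tx":-0.075,"ty":-0.158,"tz":0.0,"twist":0.0,"fingers":1.0},
  {"tx":-0.075,"ty":-0.158,"tz":0.0,"twist":0.0,"fingers":1.0},
  {"tx":-0.075,"ty":-0.158,"tz":0.0,"twist":0.0,"fingers":1.0},
  {"tx":-0.075,"ty":-0.158,"tz":0.0,"twist":0.0,"fingers":1.0},
  {"tx":-0.075,"ty":-0.158,"tz":0.0,"twist":0.0,"fingers":1.0},
  {"tx":-0.075,"ty":-0.158,"tz":0.0,"twist":0.0,"fingers":1.0},
  {"tx":0.0,"ty":0.0,"tz":0.0,"twist":0.05,"fingers":1.0},
  {"tx":0.0,"ty":0.0,"tz":0.0,"twist":0.05,"fingers":1.0},
  {"tx":0.0,"ty":0.0,"tz":0.0,"twist":0.05,"fingers":1.0},
  {"tx":0.0,"ty":0.0,"tz":0.0,"twist":0.05,"fingers":1.0},
  {"tx":0.0,"ty":0.0,"tz":0.0,"twist":0.05,"fingers":1.0},
  {"tx":0.0,"ty":0.0,"tz":0.0,"twist":0.05,"fingers":1.0},
])

```text
clock: 10.1
eef_pos: [476.4, -154.5, 294.0]
tool_rot: [-3.141, -0.0, 1.791]
force: [0.5, 0.1, -0.0]
width: 85.5
gripper_force: 0.0
```

```bash
python3 - <<'E'
from h import *
w=eyes.get_image("wrist"); s=eyes.get_image("side"); to([475.5,-157,180])
p=list(ctrl.read_state()["eef_pos"][:2])+[200]; print(proj(w,p))
I=w["color"].astype(int); m=((I[...,2]>130)&(I[...,1]<90)&(I[...,0]<90)).astype(np.uint8)
k,l,st,c=cv2.connectedComponentsWithStats(m); i=1+np.argmax(st[1:,4]); print(st[i],c[i],atz(w,*c[i],200))
cv2.imwrite("pics/c4.png",np.hstack([cv2.resize(s["color"][100:320,255:365],(210,420)),w["color"]]))
E
```

```text
pos [ 476.5 -154.4  294. ] rot [-3.141 -0.     1.796] q [-0.08  0.38  0.47  1.87 -0.21  0.94  0.71] F [-0.3 -0.3 -0. ] w 85.5 t 10.2
shift [-0.0076 -0.0047  0.38  ]
(np.float64(280.6155586205494), np.float64(216.7614746503353))
[ 245  232   59   57 2066] [273.35091965 261.13310745] [ 478.62158591 -187.64945686  200.        ]
```

View pics/c4.png

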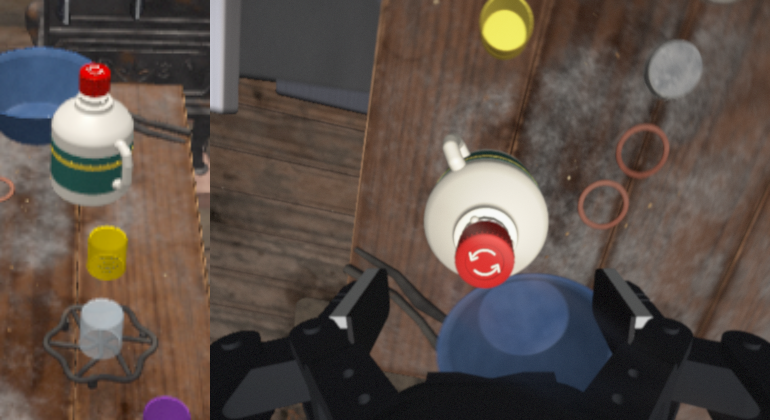

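The cup stands upright in the middle of the trivet. The bottle appears shifted: the cap is at (274,262) in the wrist view instead of (281,217). I'll check it in all three cameras.

```bash
python3 - <<'E'
from h import *
for n,b in(("wrist",(200,200,350,320)),("top",(330,215,430,290)),("side",(275,110,335,220))):
    d=eyes.get_image(n); I=d["color"].astype(int); x0,y0,x1,y1=b; I=I[y0:y1,x0:x1]
    m=((I[...,2]>110)&(I[...,1]<90)&(I[...,0]<90)).astype(np.uint8)
    k,l,st,c=cv2.connectedComponentsWithStats(m)
    if k<2: print(n,"hidden"); continue
    i=1+np.argmax(st[1:,4]); u=c[i]+[x0,y0]; print(n,st[i],u,atz(d,*u,190))
    if n=="wrist": dw,uw=d,u
    if n=="side":
        A=[];B=[]
        for dd,uu in((dw,uw),(d,u)):
            o,r=ray(dd,*uu); r/=np.linalg.norm(r); P=np.eye(3)-np.outer(r,r); A.append(P);B.append(P@o)
        print("tri",np.linalg.lstsq(np.vstack(A),np.hstack(B),rcond=None)[0])
o=cv2.imread("pics/side0.png"); d=eyes.get_image("side")
def base(I):  # green label
    J=I[110:230,270:340].astype(int); m=(J[...,1]>J[...,2]+15)&(J[...,2]<60); v,u=np.nonzero(m); return u.min()+270,u.max()+270,v.min()+110,v.max()+110,len(u)
print(base(o),base(d["color"]))
E
```

```text
wrist [  35   31   69   60 2243] [272.33927775 261.33080695] [ 478.9139578  -192.44970576  190.        ]
top [56 20  8 14 54] [389.05555556 240.88888889] [ 481.73691636 -168.87043587  190.        ]
side [ 22  23  16  18 229] [304.39737991 141.92139738] [ 477.70955725 -175.42977244  190.        ]
tri [ 478.58492821 -198.48734008  176.22327862]
(np.int64(270), np.int64(324), np.int64(127), np.int64(207), 568) (np.int64(270), np.int64(323), np.int64(125), np.int64(200), 546)
```

The bottle slid about 30 mm in -y during the pull; it is still upright and inside the limit. I'll re-centre over it and measure again.

carry_out([
  {"tx":-0.109,"ty":-0.018,"tz":0.0,"twist":0.0,"fingers":1.0},
  {"tx":0.0,"ty":0.0,"tz":0.1,"twist":0.0,"fingers":1.0},
  {"tx":0.0,"ty":0.0,"tz":0.0,"twist":0.0,"fingers":1.0},
])

```text
clock: 10.78
eef_pos: [477.3, -187.2, 262.7]
tool_rot: [-3.138, -0.003, 1.797]
force: [-0.2, 0.4, 0.2]
width: 85.4
gripper_force: 0.0
```

```bash
python3 - <<'E'
from h import *
w=eyes.get_image("wrist"); s=eyes.get_image("side"); to([478.5,-187,178])
p=list(ctrl.read_state()["eef_pos"][:2])+[200]; print(proj(w,p))
I=w["color"].astype(int); m=((I[...,2]>130)&(I[...,1]<90)&(I[...,0]<90)).astype(np.uint8)
k,l,st,c=cv2.connectedComponentsWithStats(m); i=1+np.argmax(st[1:,4]); print(st[i],c[i],atz(w,*c[i],198))
cv2.imwrite("pics/c5.png",np.hstack([cv2.resize(s["color"][90:230,265:345],(240,420)),w["color"]]))
E
```

```text
pos [ 478.8 -187.5  264.5] rot [-3.142 -0.     1.797] q [ 0.    0.44  0.46  1.87 -0.25  0.89  0.8 ] F [-0.1  0.7  0.1] w 85.3 t 10.875
shift [ 0.0019 -0.0007  0.2885]
(np.float64(283.32117959052385), np.float64(233.76846987050388))
[ 250  199   70   69 3211] [284.4936157  232.57178449] [ 479.53365582 -187.34963088  198.        ]
```

View pics/c5.png

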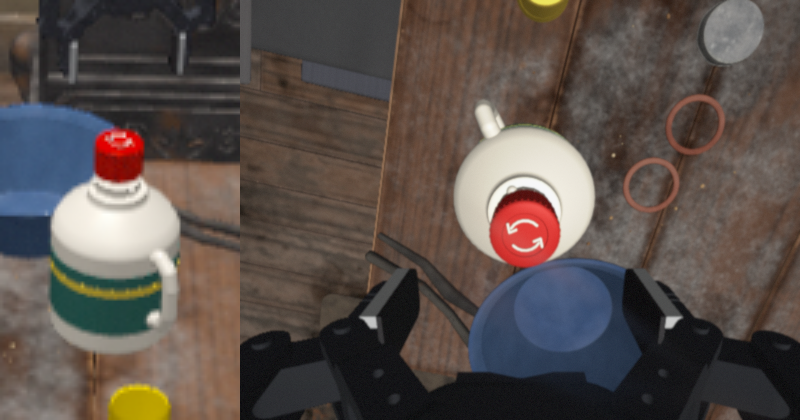

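The wrist view shows the cap centred at (284.5,232.6) against the tool axis at (283.3,233.8). In the side view the bottle is upright. I'll descend and grip the cap.

carry_out([
  {"tx":0.0,"ty":0.0,"tz":0.1,"twist":0.0,"fingers":1.0},
  {"tx":0.0,"ty":0.0,"tz":0.1,"twist":0.0,"fingers":1.0},
  {"tx":0.0,"ty":0.0,"tz":0.06,"twist":0.0,"fingers":1.0},
  {"tx":0.0,"ty":0.0,"tz":0.025,"twist":0.0,"fingers":1.0},
  {"tx":0.0,"ty":0.0,"tz":0.0,"twist":0.0,"fingers":0.6},
  {"tx":0.0,"ty":0.0,"tz":0.0,"twist":0.0,"fingers":0.5},
  {"tx":0.0,"ty":0.0,"tz":0.0,"twist":0.0,"fingers":0.3},
  {"tx":0.0,"ty":0.0,"tz":0.0,"twist":0.0,"fingers":0.3},
  {"tx":0.0,"ty":0.0,"tz":0.0,"twist":0.0,"fingers":0.3},
])

```text
clock: 12.0
eef_pos: [479.5, -187.9, 179.5]
tool_rot: [3.14, 0.001, 1.796]
force: [-0.1, 0.4, 5.3]
width: 42.7
gripper_force: 60.1
```

carry_out([
  {"tx":0.0,"ty":0.0,"tz":0.008,"twist":0.0,"fingers":0.3},
  {"tx":0.0,"ty":0.0,"tz":0.007,"twist":0.0,"fingers":0.3},
  {"tx":0.0,"ty":0.0,"tz":0.0,"twist":0.0,"fingers":0.3},
])

```text
clock: 12.38
eef_pos: [479.5, -187.9, 175.5]
tool_rot: [3.14, 0.001, 1.796]
force: [-0.6, 1.8, 10.6]
width: 42.6
gripper_force: 60.9
```

carry_out([
  {"tx":0.0,"ty":0.0,"tz":0.004,"twist":0.0,"fingers":0.3},
  {"tx":0.0,"ty":0.0,"tz":0.0,"twist":-0.03,"fingers":0.3},
  {"tx":0.0,"ty":0.0,"tz":0.0,"twist":-0.045,"fingers":0.3},
  {"tx":0.0,"ty":0.0,"tz":0.0,"twist":-0.045,"fingers":0.3},
  {"tx":0.0,"ty":0.0,"tz":0.0,"twist":-0.045,"fingers":0.3},
  {"tx":0.0,"ty":0.0,"tz":0.0,"twist":0.0,"fingers":0.3},
])

```text
clock: 13.12
eef_pos: [480.6, -188.5, 175.2]
tool_rot: [3.139, 0.004, 2.316]
force: [-0.4, 1.3, 16.6]
width: 42.7
gripper_force: 61.3
```

```bash
python3 - <<'E'
from h import *
s=eyes.get_image("side"); st=ctrl.read_state(); print(np.round(st["torque"],3),np.round(st["force"],1),np.round(st["qpos"],2),st["tool_rot"])
cv2.imwrite("pics/c6.png",cv2.resize(s["color"][90:230,265:345],(343,600),interpolation=cv2.INTER_CUBIC))
E
```

```text
[0.17  0.203 0.026] [-1.6  1.9 16.6] [ 0.16  0.54  0.24  1.97 -0.2   0.65  1.27] [3.13865709 0.00422192 2.31481304]
```

View pics/c6.png

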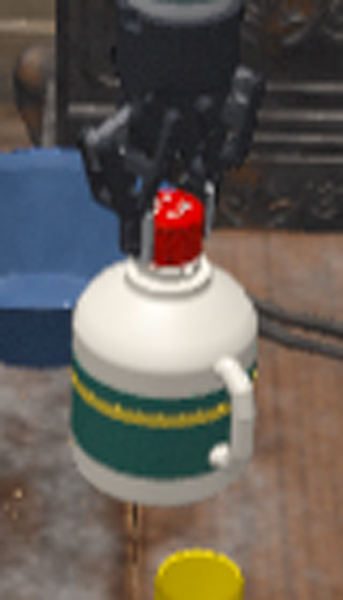

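The side view shows the bottle upright and its handle unmoved, so the cap turns relative to the bottle (30° so far). I'll twist on to 65°.

carry_out([
  {"tx":0.0,"ty":0.0,"tz":0.0,"twist":-0.049,"fingers":0.3},
  {"tx":0.0,"ty":0.0,"tz":0.0,"twist":-0.049,"fingers":0.3},
  {"tx":0.0,"ty":0.0,"tz":0.0,"twist":-0.049,"fingers":0.3},
  {"tx":0.0,"ty":0.0,"tz":0.0,"twist":-0.049,"fingers":0.3},
  {"tx":0.0,"ty":0.0,"tz":0.0,"twist":0.0,"fingers":0.3},
])

```text
clock: 13.8
eef_pos: [480.8, -188.3, 175.3]
tool_rot: [3.142, 0.005, 2.932]
force: [-0.8, 0.4, 16.4]
width: 42.6
gripper_force: 61.3
```

carry_out([
  {"tx":0.0,"ty":0.0,"tz":-0.012,"twist":0.0,"fingers":0.3},
  {"tx":0.0,"ty":0.0,"tz":-0.012,"twist":0.0,"fingers":0.3},
  {"tx":0.0,"ty":0.0,"tz":-0.012,"twist":0.0,"fingers":0.3},
  {"tx":0.0,"ty":0.0,"tz":0.0,"twist":0.0,"fingers":0.3},
])

```text
clock: 14.3
eef_pos: [478.8, -187.7, 183.8]
tool_rot: [3.142, 0.0, 2.93]
force: [1.0, 1.1, 0.1]
width: 42.8
gripper_force: 61.0
```

carry_out([
  {"tx":0.0,"ty":0.0,"tz":-0.03,"twist":0.0,"fingers":0.3},
  {"tx":0.0,"ty":0.0,"tz":-0.04,"twist":0.0,"fingers":0.3},
  {"tx":0.0,"ty":0.0,"tz":-0.05,"twist":0.0,"fingers":0.3},
  {"tx":0.0,"ty":0.0,"tz":-0.05,"twist":0.0,"fingers":0.3},
  {"tx":0.0,"ty":0.0,"tz":-0.05,"twist":0.0,"fingers":0.3},
  {"tx":0.0,"ty":0.0,"tz":0.0,"twist":0.0,"fingers":0.3},
  {"tx":0.0,"ty":0.0,"tz":0.0,"twist":0.0,"fingers":0.3},
  {"tx":0.0,"ty":0.0,"tz":0.0,"twist":0.0,"fingers":0.3},
])

```text
clock: 15.3
eef_pos: [478.3, -187.6, 249.3]
tool_rot: [3.141, -0.001, 2.93]
force: [-1.2, 0.1, -0.8]
width: 43.2
gripper_force: 61.2
```

```bash
python3 - <<'E'
from h import *
s=eyes.get_image("side"); to([479,-188,250])
cv2.imwrite("pics/c7.png",cv2.resize(s["color"][70:320,255:365],(264,600)))
E
```

```text
pos [ 478.4 -187.6  249.3] rot [ 3.141e+00 -1.000e-03  2.930e+00] q [ 0.27  0.43  0.07  1.88 -0.04  0.83  1.72] F [ 0.8 -0.1 -0.1] w 43.1 t 15.35
shift [-0.0024 -0.0009 -0.0024]
```

View pics/c7.png

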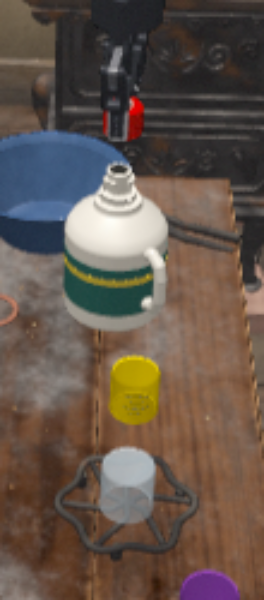

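The cap is held level above the open neck at about (118,172), the bottle is standing, and the measuring cup sits on the trivet at about (128,485). I'll hand the job in.

```bash
python3 -c "
from cell import job; print(job.finish_job())"
```

```text
the job is handed in; nothing more can be done
None
```

The job is handed in, with no verdict shown: the last picture shows the cup mouth down on the trivet and the twisted-off cap held level about 5 cm above the open neck; the bottle is upright but slid about 30 mm while the cup was pulled off (limit 50 mm).

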